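Cover the curing flask and hold it down in the sprung ring cradle

TASK

Put the cover on the open curing flask where it stands on the bench, so that it sits fully seated and level, and let go of it. Then set the covered flask upright into the ring of the sprung cradle, push it down until the ring is at the bottom of its travel, and finish while still holding it down there, the cover still seated; leave the plaster model, the tin and the wax stick where they are.

Things in the scene. Friction and masses are not known exactly. Their poses are not given: they have to be found in the camera images.
- flask_mid (a point): Centre, half-way up, of the curing flask: open, round, straight-sided bare aluminium pot, 50 mm across, 62 mm high, walls 3 mm (bore 44 mm), 0.18 to 0.35 kg, standing loose on the bench, mouth up. z axis = its axis, up. With the cover on, the knob stands 20 mm above the rim; grip the sides near the rim, as the lowest 11 mm go into the ring.
- flask_foot (a point): Centre of the flask's flat underside (31 mm below flask_mid); the lower edge has a 3 mm chamfer.
- flask_rim (a point): Centre of the flask's mouth at the height of its rim (31 mm above flask_mid).
- cover_knob (a point): Centre of the round black knob (16 mm across, 16 mm high) on the flask's cover: a loose steel disc 48 mm across, 4 mm thick, 0.05 kg; below the disc a round step, 39 mm across and 5 mm deep, drops into the flask's mouth. It lies on its step on the bench, knob up, 25 mm high in all. This point is 17 mm above its lowest face and 8 mm above the disc's top. z axis = its axis, up.
- cover_seat (a point): Centre of the underside of the cover's disc, on its axis 12 mm below cover_knob and 5 mm above the bottom of the step; it coincides with flask_rim when the cover is seated.
- ring_seat (a point): Centre of the ledge in the cradle's ring on which the flask's foot stands, 44 mm above the bench with the ring up. The cradle: round grey base, 92 mm across, fixed to the bench; above it, on a visible coil spring, a steel ring, 67 mm outside, its collar of 55 mm bore rising 11 mm above the ledge. The ring moves straight down with the flask.
- ring (a joint): How far the cradle's ring is pressed down, m: 0 = up (spring free), 0.016 = bottom of its travel, ring resting on the base. It takes 5 N before it moves (it does not sink under the covered flask's weight), rising to 13 N at the bottom, and springs back up when let go.
- plaster_model: Bystander: plaster jaw model, 62x66x28 mm, origin at the centre of its underside.
- polishing_tin: Bystander: round tin with lid, 64 mm across, 28 mm high, origin at the centre of its underside.
- wax_block: Bystander: stick of wax, 16x70x12 mm, origin at the centre of its underside.
Mind the look-alikes: they are no part of the job. Leave any purple or red look-alike of the part that bears flask_mid alone.

How it is judged:
On the way:
1. the cover sits seated and level on the flask, released, while the flask stands on the bench (distance between cover_seat and flask_rim below 0.004 m and angle between the z axis of cover_seat and the z axis of flask_rim, either way round below 0.06 rad and angle between flask_mid's own z axis and vertical below 0.05 rad and height (world z) of flask_foot below 0.004 m and contact force between the fingers and cover below 0.1 N), for 0.2 s.
At the end, for the whole second after the job is handed in: The robot, touching flask or cover with over 2 N, holds the ring pressed 13 mm or more of its 16 mm; the flask stands in the ring (foot within 4.5 mm of the seat, upright within 0.06 rad); the cover is within 4 mm of its seat on the rim and parallel to it within 0.06 rad (value of joint ring above 0.013 m and distance between flask_foot and ring_seat below 0.0045 m and angle between flask_mid's own z axis and vertical below 0.06 rad and distance between cover_seat and flask_rim below 0.004 m and angle between the z axis of cover_seat and the z axis of flask_rim, either way round below 0.06 rad and (contact force between any of the arm, the fingers and flask above 2 N or contact force between any of the arm, the fingers and cover above 2 N)); the arm keeps its last pose, push and grip.
It fails at once if a bystander is pushed more than 20 mm (distance of any of plaster_model, polishing_tin, wax_block from where it was at the start of the episode above 0.02 m).
It fails at once if the flask is tipped over (angle between flask_mid's own z axis and vertical above 0.6 rad).
It also fails if it takes over 58 s, if anything falls off the work surface, if the arm or the gripper's body presses on something with over 40 N, if the wrist force passes 120 N, or if a joint passes its speed limit or range.

ROBOT

A 6-joint arm with a two-finger parallel gripper is mounted at the origin on a cart in front of the work surface, level with it; the furniture and walls round the work are solid. World frame = base frame: x ahead of the robot, y to its left, z up, the work surface at z = 0. Lengths are in m, angles in rad, forces in N, time in s.
With the tool pointing down it reaches from about 0.375 to 0.9 m from the base axis. Payload 3.1 kg.
Tool frame: the origin (TCP) lies at the very end of the fingers, on their centre line; the grasp point (between the pads) lies 19 mm behind it (manip.grasp_offset is the distance from the TCP to the grasp point, in m); x points along the fingers, z is the direction in which the jaws open and shut, and the axes are right-handed (so a half turn about x gives the same grasp; the last joint's range is limited). The gripper opens to 85 mm and grips with 20 to 120 N. Pads are 22 mm wide; open, the fingers measure 114 mm over their backs; the gripper's body (76 mm by 85 mm) begins 54 mm behind the grasp point. The pads swing forward as they close: fully open they stand 13 mm farther back than shut.
Start: joints at [-1.419, 0.527, 1.433, -0, 1.181, -0.178], TCP at [0.202, -0.591, 0.231] pointing down, gripper open.
Joint ranges: [-3.08, 3.08], [-0.75, 2.2], [0.22, 2.44], [-1.43, 4.57], [0, 2.65], [-2.85, 2.85]. Speed limits (rad/s): [2.79, 2.79, 3.14, 3.14, 3.14, 3.14].

INTERFACE

Orientations are given as a unit quaternion [x, y, z, w].
In Python, from station import manip gives the robot as it stands.
- The arm moves only by the tool send_rows, never from a script. Its argument "steps" is a list that holds one entry, the list of rows, each a list of 5 numbers: the closure, from 0 (fully open) to 1 (shut), then the shift along the world's x, y, z in m, then the turn about the world's z in rad. A call has 1 to 8 rows; each row is the pose to reach, as a shift and turn from the pose commanded when the call began; what a row does not reach only later rows make up. A row lasts 1/8 s, in which the tool goes at most 62.5 mm and 10.7 degrees, less where a joint would pass 70% of its speed; a pose out of reach is approached as far as the arm can. A call with a gripper value outside its range is refused whole. The fingers move at their own pace and stop on an object; "grip_force" is the grip in N (left out, the last holds). Time passes only in rows, so rows that repeat a pose let the fingers close. It gives the time, the measured TCP pose, the force and the opening at its end, in the units of the state.
- manip.sense(): the state, without advancing time (a new reading comes with each control period).
- manip.snapshot(name): name is "scene" or "side" or "wrist"; returns the picture (420x560x3 uint8, red, green, blue); there is no depth.
- manip.camera_params(name): a dict with "fx", "fy", "cx", "cy" (pixels), "T" (4x4, takes a point from camera to world coordinates); the wrist camera has in their place "tool_from_camera" (4x4, takes a point from camera to tool coordinates, whose origin is the TCP and whose axes are the tool frame's). Camera axes: x right, y down, z forward; pixel columns grow to the right and rows downward; lengths in m; the calibration is good to about 2 mm. A picture is of the moment at which its call begins: read the wrist's pose just before it. camera_params takes no time and is no camera call.
- manip.sign_off(): hands the job in, once; it reports no verdict.
The state is a dict: "t": time; "q": joint angles; "qd": joint speeds; "tau": joint torques, N m; "tcp_pos": TCP position; "tool_rot": TCP orientation; "force": force on the tool from outside, world axes, zero at the start; "ft_torque": the same for the moment, N m; "finger_gap": opening from 0.0 (shut) to 1.0 (fully open).
Only numpy, scipy, OpenCV 4.12 (cv2) and the standard library are available. Lean on these libraries where they do the work, as an engineer would, in place of code of your own. Each camera call takes 0.05 s, during which the arm holds its last target.

## Working session

There is one attempt and no reset: what is moved stays moved. The work goes in short steps, Python scripts to look and compute and a tool call to move; the robot and the scene stay as the last step left them, time stands still between calls to the robot, and variables do not carry over. Pictures are saved under pics/ and viewed, and the job is handed in when it is done.

Besides the shell and the picture viewer there is one more tool, called in YAML: its name, and indented under it one key for each argument. send_rows: Moves the arm, as the interface text tells. Its arguments: {"type":"object","properties":{"steps":{"type":"array","items":{"type":"array","items":{"type":"array","items":{"type":"number"}}}},"grip_force":{"type":"number"}},"required":["steps"]}

```bash
ls; mkdir -p pics
cat > h.py <<'E'
import numpy as np, cv2
from station import manip
def snap(n,f):
    s=manip.sense(); im=manip.snapshot(n); cv2.imwrite('pics/'+f,cv2.cvtColor(im,cv2.COLOR_RGB2BGR)); return s,im
E
python3 - <<'E'
from h import *
s=manip.sense(); print(s); print(manip.grasp_offset)
for n in ['scene','side','wrist']:
    s,im=snap(n,n+'0.png'); print(n,manip.camera_params(n))
E
```

```text
pics
{'t': 0.0, 'q': array([-1.41950190e+00,  5.28425175e-01,  1.43391246e+00, -1.27446682e-05,
        1.18138661e+00, -1.78504312e-01]), 'qd': array([-9.98904161e-04,  2.29837770e-03, -2.56127672e-04, -7.32022678e-04,
        3.10173241e-05, -8.03029157e-04]), 'tau': array([-6.81897727e-04, -4.42355490e+01, -1.78022236e+01, -1.63751788e-04,
        8.36573745e-03,  3.32951879e-07]), 'tcp_pos': array([ 0.2023201 , -0.59058981,  0.23035557]), 'tool_rot': array([ 0.41167647,  0.57582323, -0.41060209,  0.57476606]), 'force': array([ 0.51387403,  0.62593018, -0.3032338 ]), 'ft_torque': array([0.03952891, 0.03668896, 0.05686445]), 'finger_gap': 1.0025062567564975}
0.0187
scene {'fx': 497.9778363788218, 'fy': 497.9778363788218, 'cx': 279.74734911059363, 'cy': 202.82782645590478, 'T': array([[-0.55564131, -0.614748  ,  0.55977463, -0.10524475],
       [-0.83141344,  0.41390846, -0.37071752,  0.40691475],
       [-0.0037976 , -0.67139012, -0.74109438,  0.93301949],
       [ 0.        ,  0.        ,  0.        ,  1.        ]])}
side {'fx': 391.3288941450472, 'fy': 391.3288941450472, 'cx': 274.2420045258754, 'cy': 215.79231942579068, 'T': array([[-0.84851594, -0.22338986,  0.47970583, -0.0016804 ],
       [-0.52904548,  0.37776954, -0.7598691 ,  0.82596032],
       [-0.0114712 , -0.89854724, -0.43872687,  0.54743884],
       [ 0.        ,  0.        ,  0.        ,  1.        ]])}
wrist {'fx': 291.88341609693845, 'fy': 291.88341609693845, 'cx': 281.50326190874875, 'cy': 210.01042957877567, 'tool_from_camera': array([[ 3.28638702e-04, -2.64473962e-01,  9.64392770e-01,
        -1.44095627e-01],
       [-7.71249053e-06, -9.64392823e-01, -2.64473974e-01,
         6.80122105e-02],
       [ 9.99999946e-01,  7.94785134e-05, -3.18976559e-04,
        -3.70801168e-04],
       [ 0.00000000e+00,  0.00000000e+00,  0.00000000e+00,
         1.00000000e+00]])}
```

View pics/scene0.png

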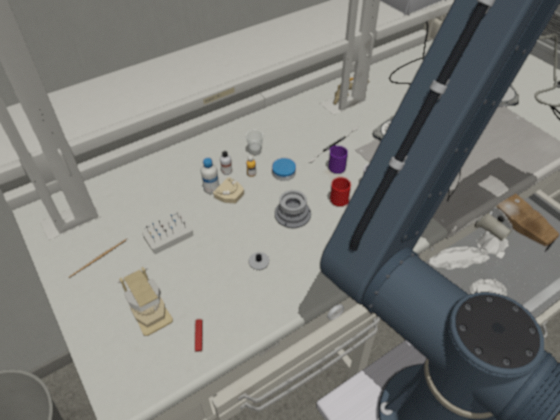

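View pics/side0.png

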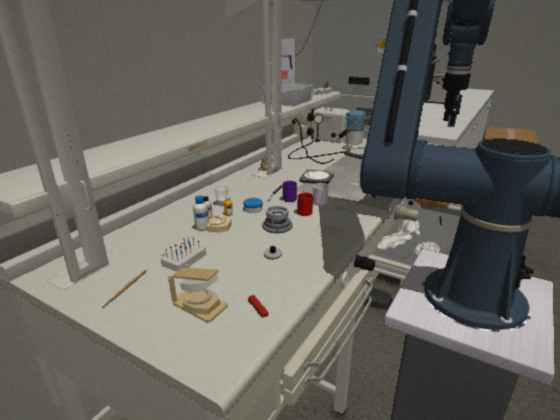

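View pics/wrist0.png

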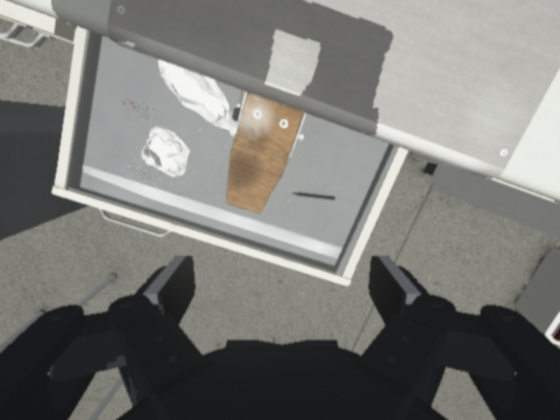

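```bash
cat >> h.py <<'E'
def ray(n,u,v,s=None):
    p=manip.camera_params(n)
    if n=='wrist':
        from scipy.spatial.transform import Rotation as R
        W=np.eye(4); W[:3,:3]=R.from_quat(s['tool_rot']).as_matrix(); W[:3,3]=s['tcp_pos']
        T=W@p['tool_from_camera']
    else: T=p['T']
    d=T[:3,:3]@np.array([(u-p['cx'])/p['fx'],(v-p['cy'])/p['fy'],1.]); return T[:3,3],d/np.linalg.norm(d)
def onz(n,u,v,z,s=None):
    o,d=ray(n,u,v,s); return o+d*(z-o[2])/d[2]
def tri(rs):
    A=sum(np.eye(3)-np.outer(d,d) for o,d in rs); b=sum((np.eye(3)-np.outer(d,d))@o for o,d in rs); return np.linalg.solve(A,b)
E
python3 - <<'E'
from h import *
np.set_printoptions(precision=3,suppress=True)
for n,l in {'scene':[('red',341,184,.062),('purple',339,153,.062),('cradle',292,201,.055),('cover',259,258,.017),('tin',284,166,.028),('wax',199,335,.01),('whitecup',254,135,.04),('jaw',230,190,.02)],'side':[('alu rim',320,186,.062),('red',305,197,.062),('purple',290,183,.062),('cradle',278,213,.055),('cover',273,250,.017),('tin',253,203,.028)]}.items():
    for a,u,v,z in l: print(n,a,onz(n,u,v,z))
im=cv2.imread('pics/side0.png'); cv2.imwrite('pics/c1.png',cv2.resize(im[160:280,180:360],None,fx=4,fy=4,interpolation=cv2.INTER_CUBIC))
E
```

```text
scene red [ 0.521 -0.187  0.062]
scene purple [ 0.612 -0.253  0.062]
scene cradle [ 0.547 -0.06   0.055]
scene cover [0.473 0.081 0.017]
scene tin [ 0.681 -0.128  0.028]
scene wax [0.384 0.28  0.01 ]
scene whitecup [ 0.819 -0.121  0.04 ]
scene jaw [0.691 0.03  0.02 ]
side alu rim [ 0.518 -0.285  0.062]
side red [ 0.517 -0.178  0.062]
side purple [ 0.618 -0.258  0.062]
side cradle [ 0.537 -0.048  0.055]
side cover [0.473 0.082 0.017]
side tin [ 0.676 -0.119  0.028]
```

View pics/c1.png

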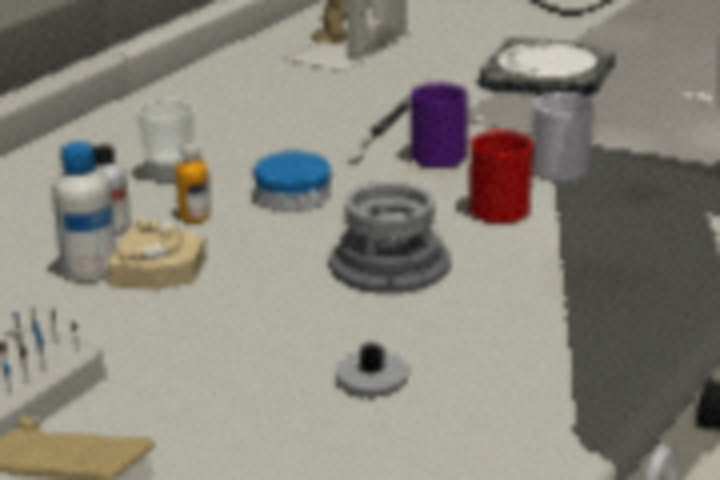

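Run:
```python
from h import *
from scipy.spatial.transform import Rotation as R
np.set_printoptions(precision=3,suppress=True)
s=manip.sense();M=R.from_quat(s['tool_rot']).as_matrix();print(M)
```

```text
[[-0.     0.946  0.324]
 [ 0.002  0.324 -0.946]
 [-1.     0.    -0.002]]
```

send_rows:
  steps:
    - [[0, 0.05, 0.05, 0, 0.1], [0, 0.1, 0.1, 0, 0.2], [0, 0.15, 0.15, 0, 0.3], [0, 0.2, 0.2, 0, 0.4], [0, 0.24, 0.24, 0, 0.5], [0, 0.28, 0.28, 0, 0.52], [0, 0.3, 0.3, 0, 0.52], [0, 0.3, 0.3, 0, 0.52]]

```text
t: 1.15
tcp_pos: [0.5043, -0.2882, 0.231]
tool_rot: [0.248, 0.662, -0.247, 0.662]
force: [-0.5, -0.9, 1.0]
finger_gap: 1.003
```

Run:
```python
from h import *
s,im=snap('wrist','w1.png');print(s['tcp_pos'],s['q'])
```

```text
[ 0.50430762 -0.2882379   0.23100896] [-7.11836067e-01  4.68386380e-01  1.54597895e+00  6.82994887e-04
  1.12772915e+00  3.28186099e-03]
```

View pics/w1.png

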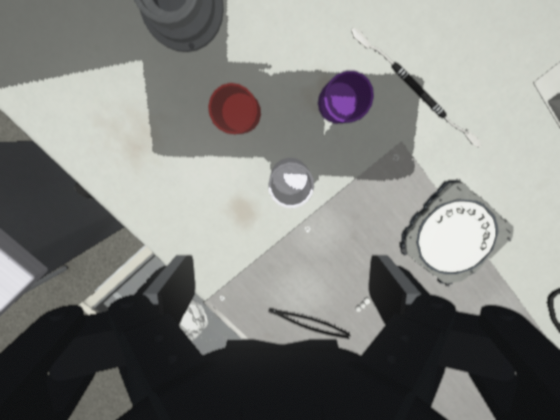

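Run:
```python
import cv2
im=cv2.imread('pics/w1.png'); cv2.imwrite('pics/c2.png',cv2.resize(im[60:230,190:390],None,fx=4,fy=4,interpolation=cv2.INTER_CUBIC)[:600])
```

```text
(no output)
```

View pics/c2.png

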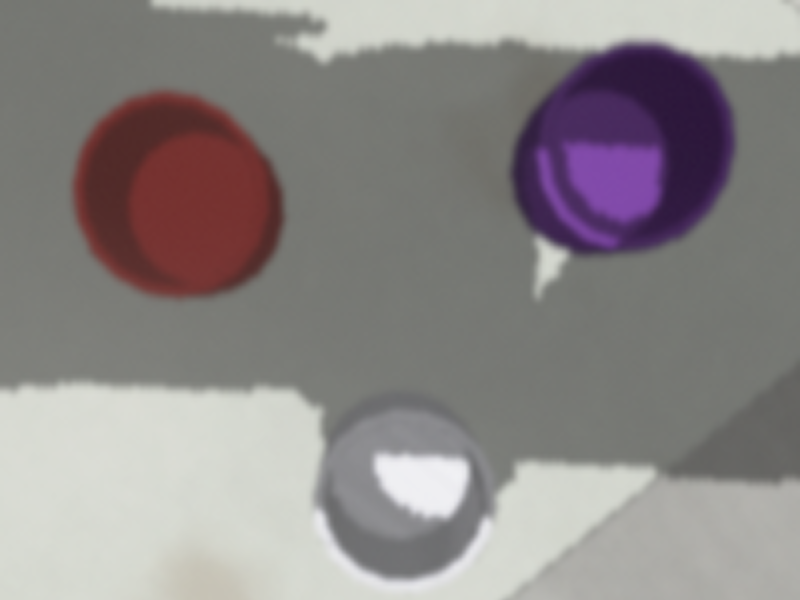

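send_rows:
  steps:
    - [[0, -0.03, 0.06, 0, 0], [0, -0.05, 0.11, 0, 0], [0, -0.05, 0.11, 0, 0]]

```text
t: 1.58
tcp_pos: [0.4485, -0.1782, 0.2308]
tool_rot: [0.25, 0.664, -0.249, 0.66]
force: [0.4, -0.4, 0.1]
finger_gap: 0.999
```

Run:
```python
from h import *
import pickle
s,im=snap('wrist','w2.png');print(s['tcp_pos']);pickle.dump(s,open('s2.p','wb'))
```

```text
[ 0.44849385 -0.17822517  0.23075483]
```

View pics/w2.png

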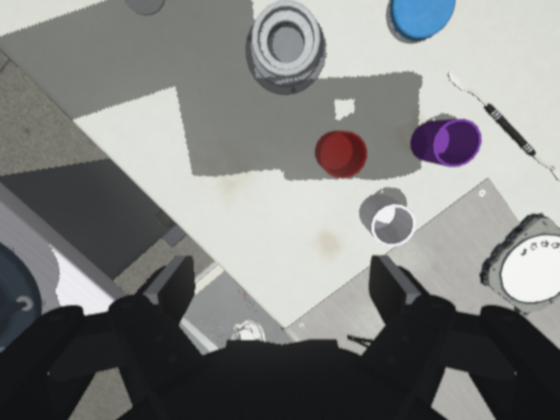

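Run:
```python
import cv2
im=cv2.imread('pics/w2.png'); cv2.imwrite('pics/c3.png',cv2.resize(im[180:255,345:445],None,fx=8,fy=8,interpolation=cv2.INTER_CUBIC))
im=cv2.imread('pics/w1.png'); cv2.imwrite('pics/c4.png',cv2.resize(im[148:218,245:345],None,fx=8,fy=8,interpolation=cv2.INTER_CUBIC))
```

```text
(no output)
```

View pics/c3.png

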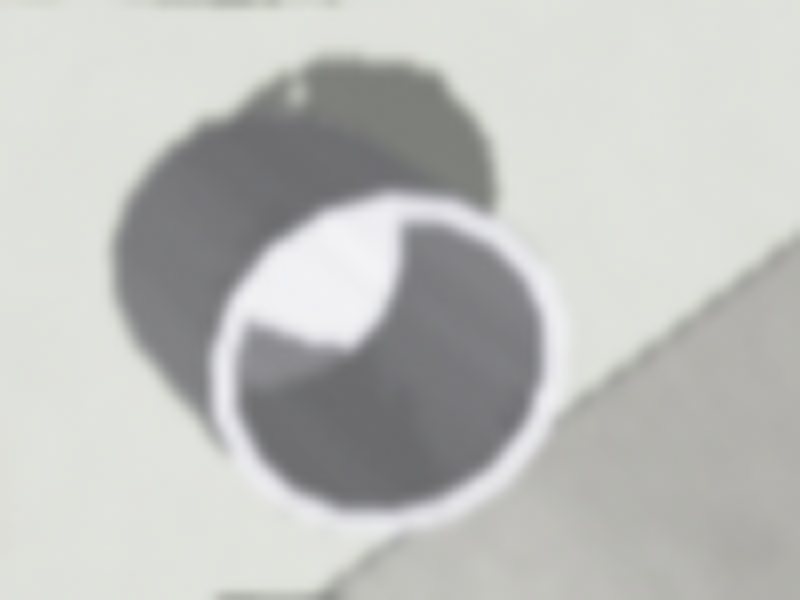

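View pics/c4.png

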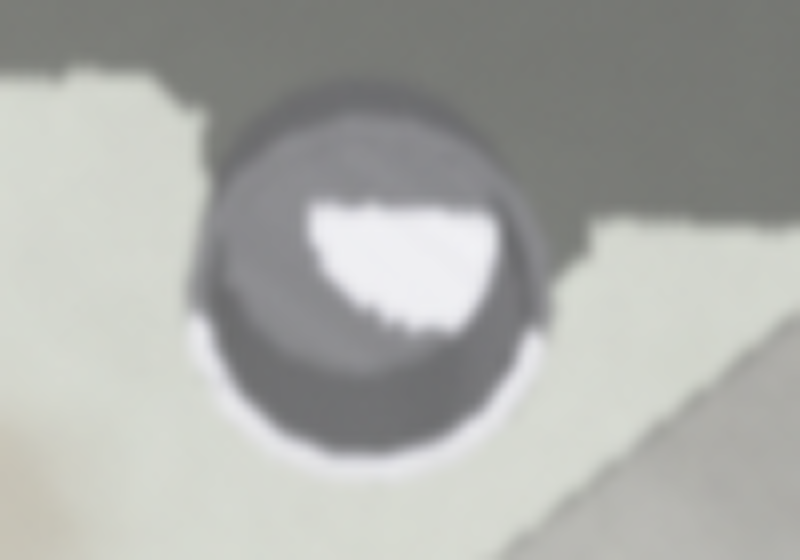

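Run:
```python
from h import *
import pickle
np.set_printoptions(precision=4,suppress=True)
s2=pickle.load(open('s2.p','rb'))
s1={'tcp_pos':np.array([ 0.50430762,-0.2882379,0.23100896]),'tool_rot':[.248,.662,-.247,.662]}
q=np.array([.248,.662,-.247,.662]);s1['tool_rot']=q/np.linalg.norm(q)
rs=[ray('wrist',290.4,184.6,s1),ray('wrist',393.2,224.7,s2)]
print('rim',tri(rs)); print(onz('wrist',290.4,184.6,.062,s1),onz('wrist',393.2,224.7,.062,s2))
print('side',onz('side',320,186,.062))
print('cradle top',onz('wrist',285,40,.055,s2))
```

```text
rim [ 0.5192 -0.286   0.0634]
[ 0.5189 -0.2863  0.062 ] [ 0.5194 -0.2866  0.062 ]
side [ 0.5175 -0.2849  0.062 ]
cradle top [ 0.5513 -0.0649  0.055 ]
```

send_rows:
  steps:
    - [[0, 0.01, 0.055, 0, 0], [0, 0.02, 0.11, 0, 0], [0, 0.02, 0.15, 0, 0], [0, 0.02, 0.15, 0, 0], [0, 0.02, 0.15, 0, 0]]

```text
t: 2.25
tcp_pos: [0.4735, -0.0331, 0.2315]
tool_rot: [0.25, 0.661, -0.25, 0.662]
force: [-0.4, 0.6, 0.2]
finger_gap: 0.999
```

Run:
```python
from h import *
import pickle
s,im=snap('wrist','w3.png');print(s['tcp_pos']);pickle.dump(s,open('s3.p','wb'))
```

```text
[ 0.47354943 -0.0330773   0.23147023]
```

View pics/w3.png

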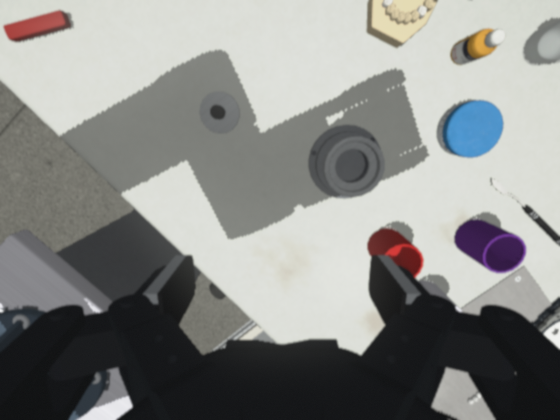

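send_rows:
  steps:
    - [[0, 0, 0.055, 0, 0], [0, 0, 0.1, -0.01, 0], [0, 0, 0.115, -0.03, 0], [0, 0, 0.115, -0.03, 0], [0, 0, 0.115, -0.03, 0]]

```text
t: 2.92
tcp_pos: [0.4734, 0.0822, 0.2017]
tool_rot: [0.25, 0.661, -0.25, 0.662]
force: [0.7, 0.6, -0.0]
finger_gap: 0.996
```

Run:
```python
from h import *
import pickle
s,im=snap('wrist','w4.png');print(s['tcp_pos']);pickle.dump(s,open('s4.p','wb'))
b=cv2.imread('pics/w3.png')
c=cv2.resize(b[75:150,170:270],None,fx=8,fy=8,interpolation=cv2.INTER_CUBIC); cv2.imwrite('pics/c5.png',c)
c=cv2.resize(b[115:205,295:400],None,fx=6,fy=6,interpolation=cv2.INTER_CUBIC); cv2.imwrite('pics/c6.png',c)
```

```text
[0.47338145 0.08224813 0.20170469]
```

View pics/w4.png

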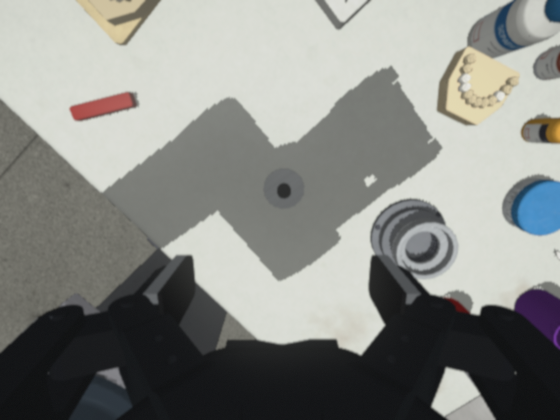

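View pics/c5.png

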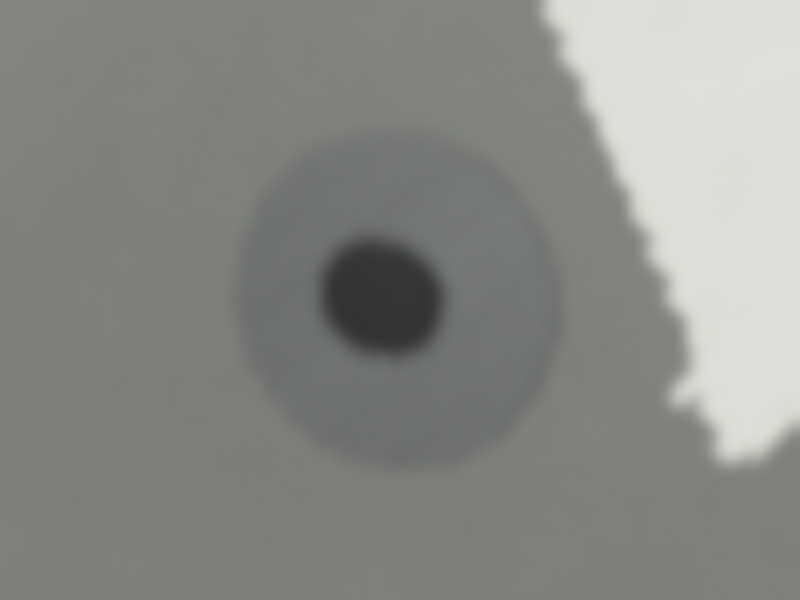

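View pics/c6.png

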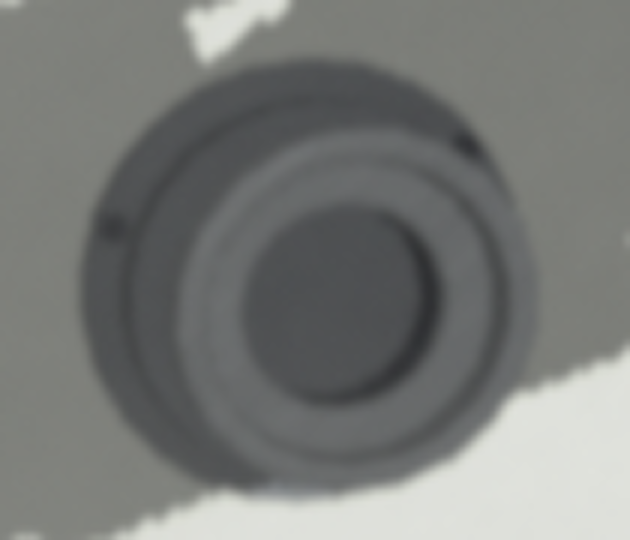

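Run:
```python
import cv2
b=cv2.imread('pics/w4.png')
c=cv2.resize(b[150:225,235:335],None,fx=8,fy=8,interpolation=cv2.INTER_CUBIC); cv2.imwrite('pics/c7.png',c)
c=cv2.resize(b[190:290,360:470],None,fx=6,fy=6,interpolation=cv2.INTER_CUBIC); cv2.imwrite('pics/c8.png',c)
```

```text
(no output)
```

View pics/c7.png

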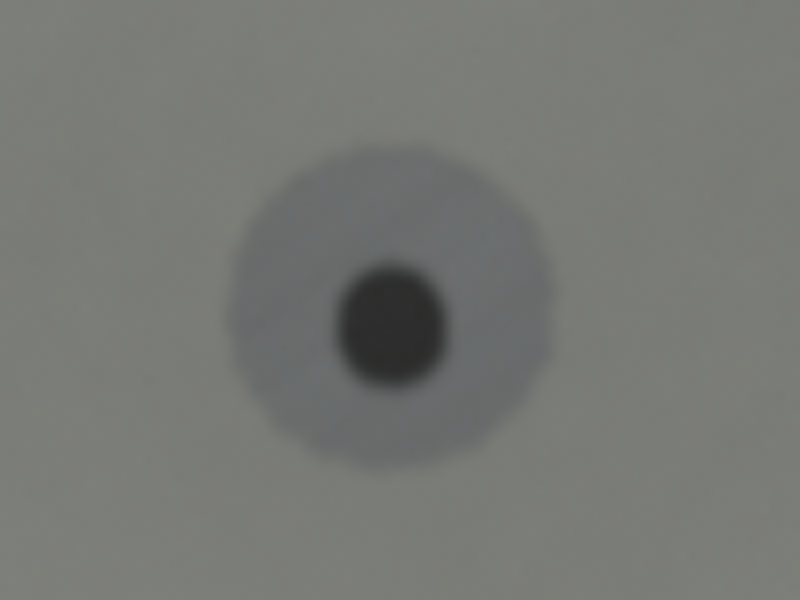

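View pics/c8.png

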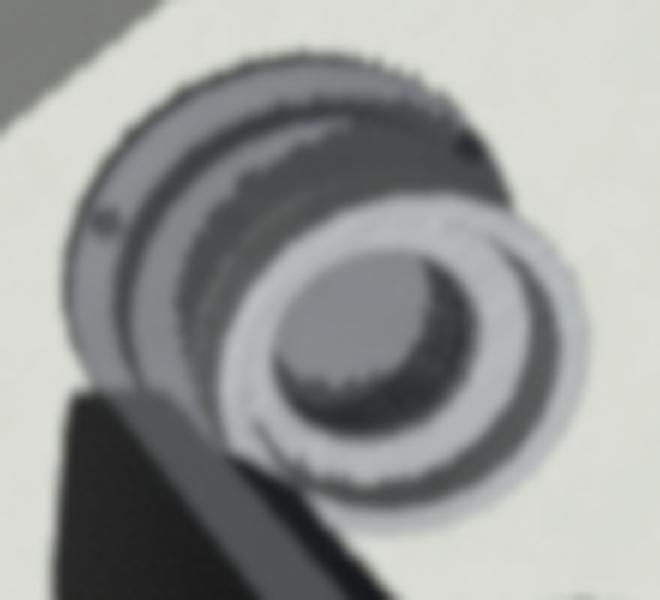

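Run:
```python
from h import *
import pickle
np.set_printoptions(precision=4,suppress=True)
s3,s4=[pickle.load(open(f's{i}.p','rb')) for i in (3,4)]
print('cover disc',tri([ray('wrist',219.3,111.8,s3),ray('wrist',283.5,188.0,s4)]),onz('wrist',219.3,111.8,.009,s3),onz('wrist',283.5,188.0,.009,s4))
print('knob',tri([ray('wrist',217.2,111.6,s3),ray('wrist',283.5,190.3,s4)]),onz('wrist',283.5,190.3,.02,s4))
print('ring',tri([ray('wrist',354.2,166.4,s3),ray('wrist',427.,249.9,s4)]),onz('wrist',354.2,166.4,.055,s3),onz('wrist',427.,249.9,.055,s4))
```

```text
cover disc [0.4771 0.0824 0.0089] [0.4772 0.0823 0.009 ] [0.4771 0.0824 0.009 ]
knob [0.4767 0.0821 0.0204] [0.4767 0.082  0.02  ]
ring [ 0.5536 -0.064   0.054 ] [ 0.5532 -0.0637  0.055 ] [ 0.5537 -0.0633  0.055 ]
```

send_rows:
  grip_force: 30
  steps:
    - [[0.3, 0.004, 0, -0.06, 0], [0.5, 0.004, 0, -0.11, 0], [0.5, 0.004, 0, -0.15, 0], [0.5, 0.004, 0, -0.165, 0], [0.5, 0.004, 0, -0.165, 0]]

```text
t: 3.6
tcp_pos: [0.4768, 0.083, 0.0362]
tool_rot: [0.25, 0.662, -0.25, 0.661]
force: [-0.3, 0.2, -0.0]
finger_gap: 0.5
```

Run:
```python
from h import *
s,im=snap('wrist','w5.png');print(s['tcp_pos'],s['force'],s['finger_gap'])
```

```text
[0.47684203 0.08304357 0.03624244] [-0.33752392  0.22151042 -0.04612702] 0.49952566879564947
```

View pics/w5.png

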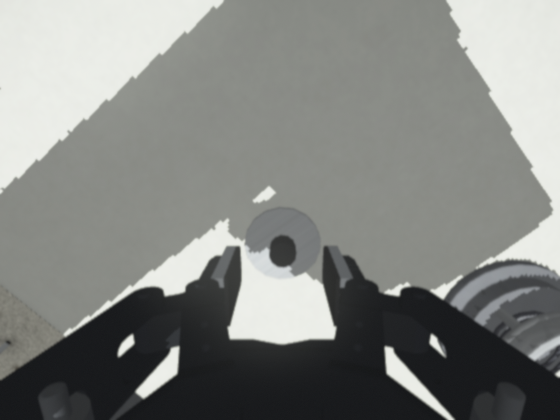

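send_rows:
  steps:
    - [[0.6, 0, 0, -0.02, 0], [0.7, 0, 0, -0.024, 0], [1, 0, 0, -0.024, 0], [1, 0, 0, -0.024, 0], [1, 0, 0, -0.024, 0], [1, 0, 0, -0.024, 0], [1, 0, 0, -0.024, 0]]

```text
t: 4.53
tcp_pos: [0.4771, 0.0837, 0.0132]
tool_rot: [0.25, 0.661, -0.249, 0.662]
force: [-0.6, -0.6, 6.1]
finger_gap: 0.167
```

send_rows:
  steps:
    - [[1, 0, 0, 0.02, 0], [1, 0, 0, 0.08, 0], [1, 0, 0, 0.13, 0], [1, 0, 0, 0.15, 0], [1, 0, 0, 0.15, 0]]

```text
t: 5.15
tcp_pos: [0.4774, 0.0837, 0.1639]
tool_rot: [0.25, 0.66, -0.249, 0.663]
force: [-0.1, -0.3, -0.6]
finger_gap: 0.164
```

Run:
```python
from h import *
import pickle
s,im=snap('wrist','w6.png');print(s['tcp_pos'],s['force'],s['finger_gap']);pickle.dump(s,open('s6.p','wb'))
snap('side','sd6.png')
b=cv2.imread('pics/sd6.png')
```

```text
[0.47738125 0.08374266 0.16394097] [-0.09408156 -0.32388445 -0.57076766] 0.16371901254112908
```

View pics/w6.png

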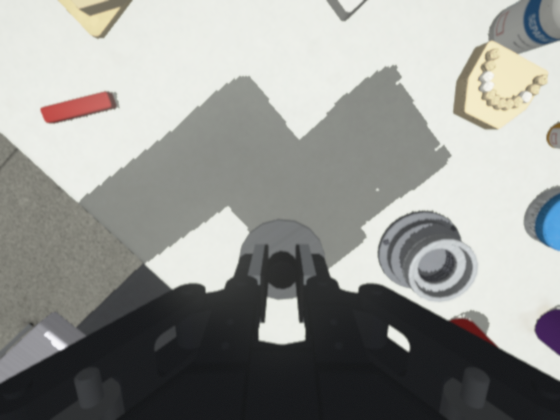

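View pics/sd6.png

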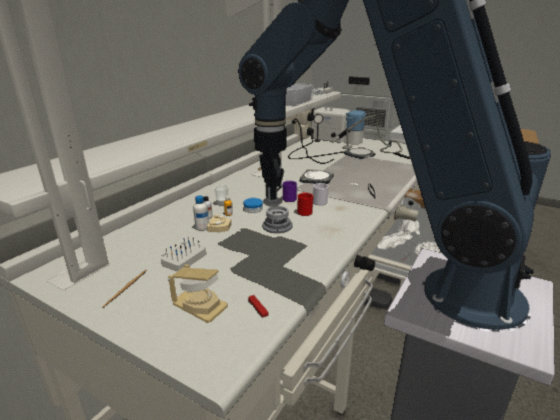

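Run:
```python
import cv2
b=cv2.imread('pics/w6.png')
c=cv2.resize(b[205:310,220:345],None,fx=6,fy=6,interpolation=cv2.INTER_CUBIC); cv2.imwrite('pics/c9.png',c[:600])
```

```text
(no output)
```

View pics/c9.png

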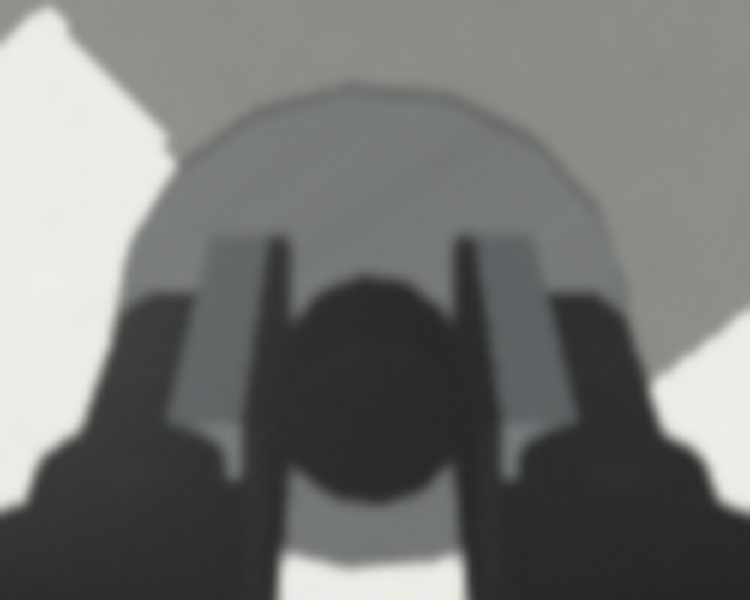

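Run:
```python
from h import *
import pickle
s=pickle.load(open('s6.p','rb'))
for dz in (.003,.005,.008):
    p=onz('wrist',282.2,258.8,s['tcp_pos'][2]-dz,s); print(dz,p-s['tcp_pos'])
```

```text
0.003 [ 0.00045854 -0.00035527 -0.003     ]
0.005 [-0.00013885 -0.00105286 -0.005     ]
0.008 [-0.00103493 -0.00209924 -0.008     ]
```

send_rows:
  steps:
    - [[1, 0.005, -0.05, 0, 0], [1, 0.012, -0.11, 0, 0], [1, 0.018, -0.165, 0, 0], [1, 0.025, -0.22, 0, 0], [1, 0.03, -0.275, 0, 0], [1, 0.036, -0.33, 0, 0], [1, 0.042, -0.368, 0, 0], [1, 0.042, -0.368, 0, 0]]

```text
t: 6.25
tcp_pos: [0.5181, -0.2872, 0.16]
tool_rot: [0.251, 0.662, -0.251, 0.661]
force: [0.4, 0.5, -0.5]
finger_gap: 0.166
```

send_rows:
  steps:
    - [[1, 0, 0, -0.04, 0], [1, 0, 0, -0.055, 0], [1, 0, 0, -0.055, 0], [1, 0, 0, -0.055, 0]]

```text
t: 6.75
tcp_pos: [0.519, -0.2841, 0.1079]
tool_rot: [0.249, 0.661, -0.249, 0.662]
force: [-0.2, 0.0, -0.7]
finger_gap: 0.164
```

Run:
```python
from h import *
import pickle
s,im=snap('wrist','w7.png');print(s['tcp_pos'],s['force'],s['finger_gap'],s['tool_rot']);pickle.dump(s,open('s7.p','wb'))
snap('side','sd7.png')
b=cv2.imread('pics/sd7.png');cv2.imwrite('pics/c10.png',cv2.resize(b[120:240,240:400],None,fx=5,fy=5,interpolation=cv2.INTER_CUBIC))
```

```text
[ 0.51895644 -0.28410664  0.10789122] [-0.17642979  0.03456081 -0.68341264] 0.16385555072945593 [ 0.24910775  0.66142379 -0.2492868   0.66205739]
```

View pics/w7.png

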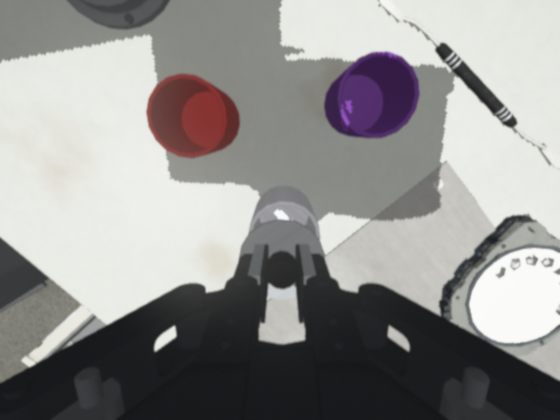

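View pics/c10.png

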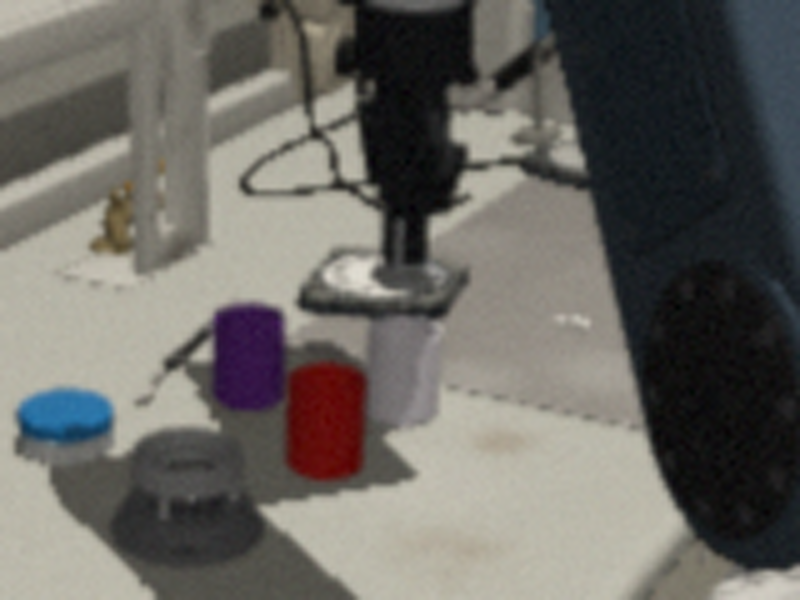

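send_rows:
  steps:
    - [[1, 0, -0.001, -0.02, 0], [1, 0, -0.001, -0.03, 0], [1, 0, -0.001, -0.03, 0], [1, 0, -0.001, -0.03, 0]]

```text
t: 7.35
tcp_pos: [0.5188, -0.2855, 0.0779]
tool_rot: [0.249, 0.661, -0.25, 0.662]
force: [-0.7, 0.0, -0.8]
finger_gap: 0.164
```

Run:
```python
from h import *
import pickle
s,im=snap('wrist','w8.png');print(s['tcp_pos'],s['force'])
print(manip.sense()['tcp_pos'])
b=cv2.imread('pics/w8.png');cv2.imwrite('pics/c11.png',cv2.resize(b[190:310,210:350],None,fx=5,fy=5,interpolation=cv2.INTER_CUBIC))
```

```text
[ 0.51881172 -0.28554723  0.07790734] [-0.68844787  0.04077154 -0.79787767]
[ 0.5188438  -0.28558559  0.07796938]
```

View pics/c11.png

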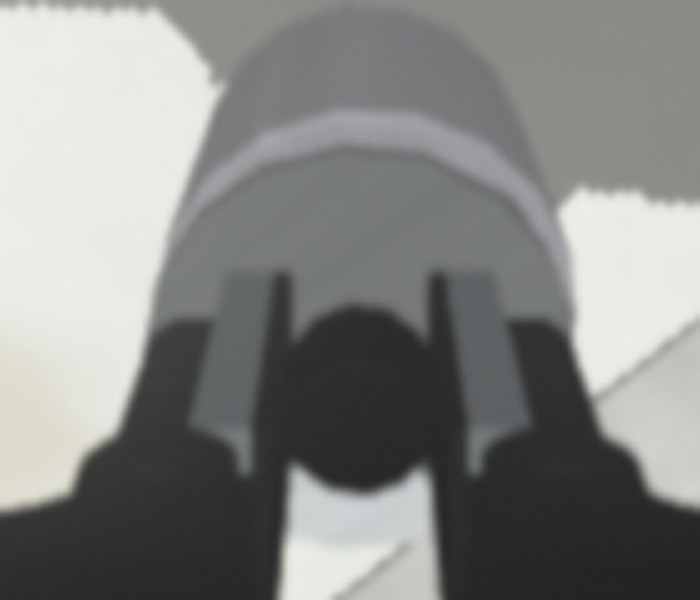

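Run:
```python
from h import *
from scipy.spatial.transform import Rotation as R
s=manip.sense(); M=R.from_quat(s['tool_rot']).as_matrix(); ty=M[:,1]
print('rim c',onz('wrist',281,211.8,.062,s)-.025*ty)
print('disc c',onz('wrist',281,219.8,s['tcp_pos'][2]-.0045,s)-.024*ty)
tz=M[:,2]
```

```text
rim c [ 0.517546   -0.2869432   0.06199839]
disc c [ 0.51741341 -0.28710389  0.07346784]
```

send_rows:
  steps:
    - [[1, 0, 0, -0.003, 0], [1, 0, 0, -0.006, 0], [1, 0, 0, -0.008, 0], [1, 0, 0, -0.008, 0], [1, 0, 0, -0.008, 0]]

```text
t: 8.02
tcp_pos: [0.5185, -0.2853, 0.0702]
tool_rot: [0.249, 0.662, -0.249, 0.662]
force: [-1.5, 0.5, 6.3]
finger_gap: 0.166
```

send_rows:
  steps:
    - [[0.75, 0, 0, -0.008, 0], [0.5, 0, 0, -0.007, 0], [0.4, 0, 0, -0.006, 0], [0.2, 0, 0, 0.02, 0], [0, 0, 0, 0.07, 0], [0, 0, 0, 0.1, 0], [0, 0, 0, 0.1, 0], [0, 0, 0, 0.1, 0]]

```text
t: 9.02
tcp_pos: [0.5176, -0.2846, 0.168]
tool_rot: [0.25, 0.663, -0.249, 0.661]
force: [-0.5, 0.2, 0.5]
finger_gap: 0.999
```

Run:
```python
from h import *
import pickle
s,im=snap('wrist','w9.png');print(s['tcp_pos'],s['force'],s['finger_gap']);pickle.dump(s,open('s9.p','wb'))
snap('side','sd9.png')
b=cv2.imread('pics/sd9.png');a=cv2.resize(b[170:220,295:345],None,fx=8,fy=8,interpolation=cv2.INTER_CUBIC)
b=cv2.imread('pics/w9.png');c=cv2.resize(b[150:250,230:330],None,fx=4,fy=4,interpolation=cv2.INTER_CUBIC)
cv2.imwrite('pics/c12.png',np.hstack([a,c]))
```

```text
[ 0.51755783 -0.28458131  0.1680072 ] [-0.47548857  0.19865838  0.49669327] 0.9986216631064069
```

View pics/c12.png

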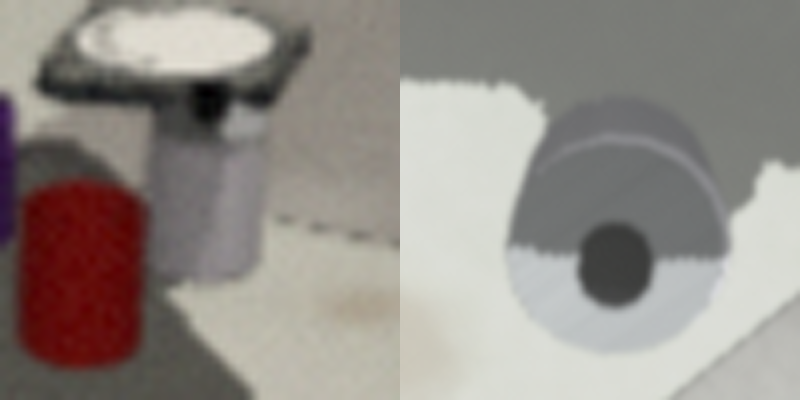

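View pics/w9.png

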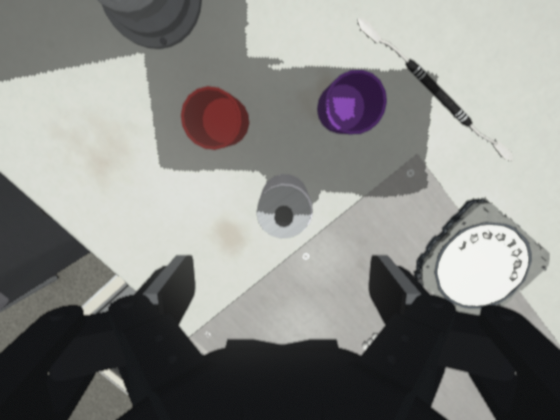

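Run:
```python
from h import *
import pickle
s=pickle.load(open('s9.p','rb')); print(onz('wrist',283.5,210.6,.066,s))
# level check: knob base-to-top axis: knob top centre
print(onz('wrist',230+(615-400)/4-.4,150+265/4-.4,.076,s))
```

```text
[ 0.5188126  -0.28561325  0.066     ]
[ 0.51748506 -0.28688273  0.076     ]
```

send_rows:
  grip_force: 80
  steps:
    - [[0, 0.001, -0.001, -0.05, 0], [0, 0.001, -0.001, -0.09, 0], [0, 0.001, -0.001, -0.12, 0], [0, 0.001, -0.001, -0.138, 0], [0, 0.001, -0.001, -0.142, 0], [0, 0.001, -0.001, -0.142, 0]]

```text
t: 9.88
tcp_pos: [0.5198, -0.2865, 0.0276]
tool_rot: [0.249, 0.661, -0.249, 0.662]
force: [0.3, 0.5, -0.7]
finger_gap: 1.001
```

send_rows:
  steps:
    - [[0.15, 0, 0, 0, 0], [0.3, 0, 0, 0, 0], [0.5, 0, 0, 0, 0], [0.6, 0, 0, 0, 0], [0.6, 0, 0, 0, 0], [0.6, 0, 0, 0, 0]]

```text
t: 10.62
tcp_pos: [0.5198, -0.2866, 0.0288]
tool_rot: [0.249, 0.661, -0.25, 0.662]
force: [-1.1, 0.5, 5.4]
finger_gap: 0.57
```

Run:
```python
from h import *
s,im=snap('wrist','w10.png');print(s['tcp_pos'],s['force'],s['finger_gap'])
```

```text
[ 0.51983576 -0.28659736  0.02875086] [-1.07912486  0.46338855  5.39996744] 0.5703099720860921
```

View pics/w10.png

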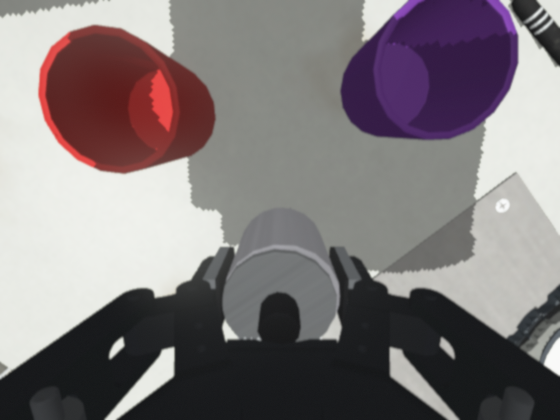

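send_rows:
  steps:
    - [[1, 0, 0, 0, 0], [1, 0, 0, 0.01, 0], [1, 0, 0, 0.05, 0], [1, 0, 0, 0.09, 0], [1, 0, 0, 0.11, 0], [1, 0, 0, 0.11, 0], [1, 0, 0, 0.11, 0]]

```text
t: 11.55
tcp_pos: [0.5187, -0.2857, 0.1365]
tool_rot: [0.25, 0.662, -0.249, 0.661]
force: [0.3, -0.0, -2.8]
finger_gap: 0.572
```

Run:
```python
from h import *
import pickle
s,im=snap('wrist','w11.png');print(s['tcp_pos'],s['force'],s['finger_gap']);pickle.dump(s,open('s11.p','wb'))
snap('side','sd11.png')
b=cv2.imread('pics/sd11.png');a=cv2.resize(b[120:220,270:370],None,fx=4,fy=4,interpolation=cv2.INTER_CUBIC)
b=cv2.imread('pics/w11.png');c=cv2.resize(b[180:380,180:380],None,fx=2,fy=2,interpolation=cv2.INTER_CUBIC)
cv2.imwrite('pics/c13.png',np.hstack([a,c]))
```

```text
[ 0.51866234 -0.28566602  0.13647489] [ 0.32997595 -0.00965182 -2.79817141] 0.5718876255535288
```

View pics/c13.png

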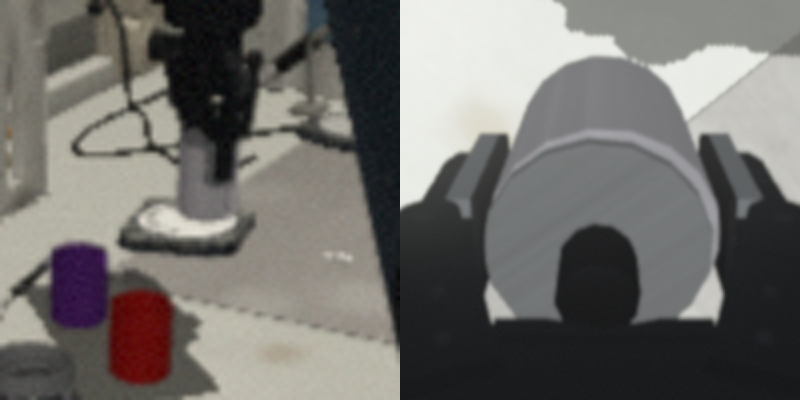

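send_rows:
  steps:
    - [[1, 0.007, 0.045, 0, 0], [1, 0.014, 0.09, 0, 0], [1, 0.021, 0.135, 0, 0], [1, 0.028, 0.18, 0, 0], [1, 0.033, 0.21, 0, 0], [1, 0.035, 0.222, 0, 0], [1, 0.035, 0.222, 0, 0], [1, 0.035, 0.222, 0, 0]]

```text
t: 12.65
tcp_pos: [0.5544, -0.0655, 0.137]
tool_rot: [0.25, 0.662, -0.25, 0.662]
force: [-0.7, 0.7, -1.7]
finger_gap: 0.575
```

send_rows:
  steps:
    - [[1, 0, 0, -0.02, 0], [1, 0, 0, -0.04, 0], [1, 0, 0, -0.04, 0], [1, 0, 0, -0.04, 0]]

```text
t: 13.15
tcp_pos: [0.5549, -0.0653, 0.0978]
tool_rot: [0.25, 0.661, -0.25, 0.662]
force: [0.5, 0.6, -3.1]
finger_gap: 0.57
```

Run:
```python
from h import *
import pickle
s,im=snap('wrist','w12.png');print(s['tcp_pos'],s['force'],s['finger_gap']);pickle.dump(s,open('s12.p','wb'))
snap('side','sd12.png');snap('scene','sc12.png')
b=cv2.imread('pics/sd12.png');a=cv2.resize(b[150:250,228:328],None,fx=4,fy=4,interpolation=cv2.INTER_CUBIC)
b=cv2.imread('pics/sc12.png');c=cv2.resize(b[140:240,240:340],None,fx=4,fy=4,interpolation=cv2.INTER_CUBIC)
cv2.imwrite('pics/c14.png',np.hstack([a,c]))
```

```text
[ 0.55488245 -0.06527451  0.09777065] [ 0.48175982  0.63998757 -3.11642789] 0.570375405647928
```

View pics/c14.png

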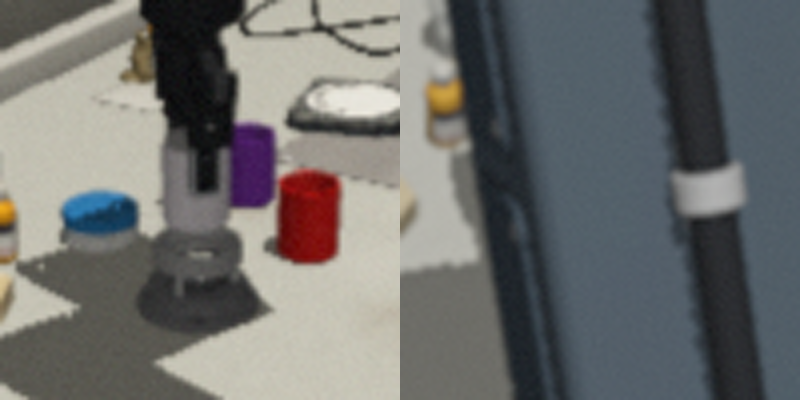

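View pics/w12.png

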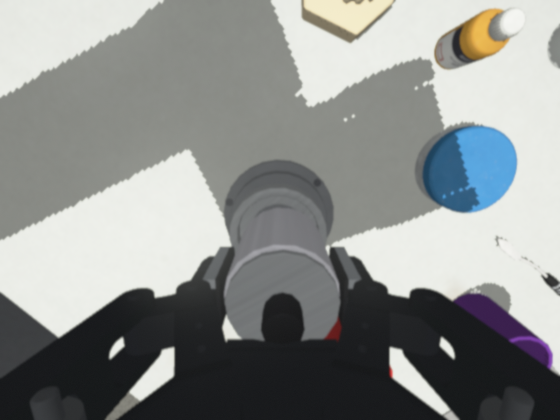

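Run:
```python
import cv2
b=cv2.imread('pics/w12.png')
cv2.imwrite('pics/c15.png',cv2.resize(b[150:250,215:345],None,fx=6,fy=6,interpolation=cv2.INTER_CUBIC))
```

```text
(no output)
```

View pics/c15.png

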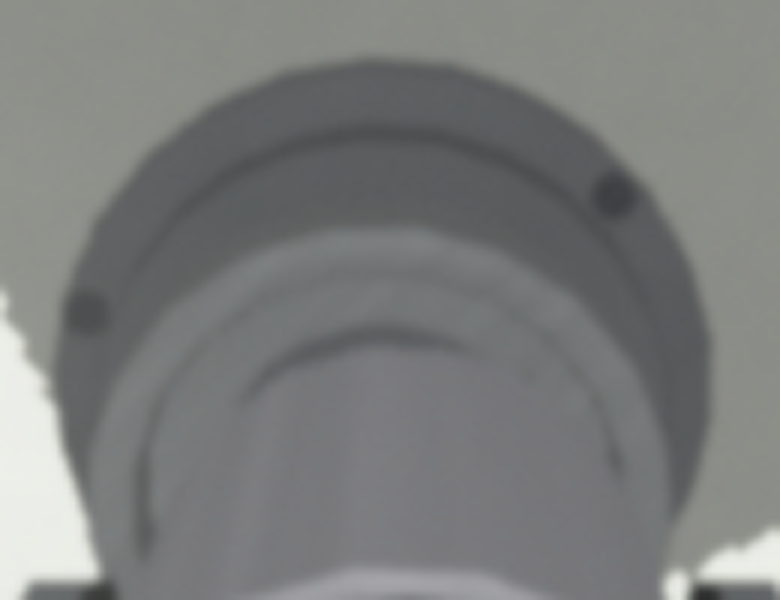

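Run:
```python
from h import *
import pickle
from scipy.spatial.transform import Rotation as R
s=pickle.load(open('s12.p','rb')); M=R.from_quat(s['tool_rot']).as_matrix(); t=s['tcp_pos']
c=onz('wrist',278.3,187.6,.055,s)-.0335*M[:,1]; print('ring',c, M.T@(c-t))
b=onz('wrist',215+383.5/6,150+58/6,.006,s)-.046*M[:,1]; print('base~',b)
# disc front edge  (c13 analog) in w12
im=cv2.imread('pics/w12.png'); cv2.imwrite('pics/c16.png',cv2.resize(im[235:345,215:350],None,fx=5,fy=5,interpolation=cv2.INTER_CUBIC))
```

```text
ring [ 0.55246559 -0.06520504  0.05498927] [ 0.04277908 -0.00155921 -0.00190028]
base~ [ 0.55299363 -0.06468067  0.00598526]
```

View pics/c16.png

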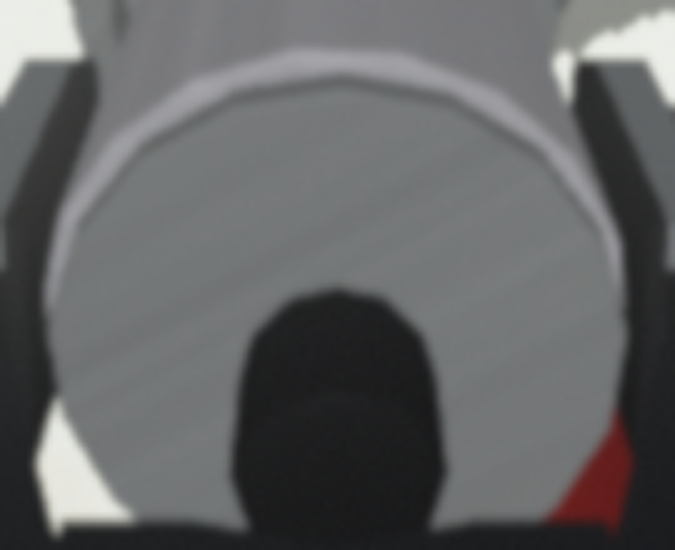

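Run:
```python
from h import *
import pickle
from scipy.spatial.transform import Rotation as R
s=pickle.load(open('s12.p','rb')); M=R.from_quat(s['tool_rot']).as_matrix(); t=s['tcp_pos']
c=onz('wrist',281.7,244.3,t[2]-.0288+.062,s)-.025*M[:,1]; print('rim',c, M.T@(c-t))
```

```text
rim [ 0.55385903 -0.06680966  0.13096264] [-0.03319232 -0.00181779  0.00027857]
```

send_rows:
  steps:
    - [[1, -0.0015, 0.0017, 0, 0], [1, -0.0015, 0.0017, -0.01, 0], [1, -0.0015, 0.0017, -0.011, 0], [1, -0.0015, 0.0017, -0.011, 0]]

```text
t: 13.8
tcp_pos: [0.5527, -0.0625, 0.0859]
tool_rot: [0.249, 0.662, -0.249, 0.661]
force: [0.2, -0.5, -2.8]
finger_gap: 0.573
```

send_rows:
  steps:
    - [[1, 0, 0, -0.003, 0], [1, 0, 0, -0.006, 0], [1, 0, 0, -0.009, 0], [1, 0, 0, -0.009, 0]]

```text
t: 14.3
tcp_pos: [0.5527, -0.0625, 0.077]
tool_rot: [0.249, 0.662, -0.249, 0.661]
force: [-0.1, 0.2, -0.9]
finger_gap: 0.572
```

Run:
```python
from h import *
s,im=snap('side','sd13.png');print(s['tcp_pos'],s['force'],s['finger_gap'])
snap('wrist','w13.png')
b=cv2.imread('pics/sd13.png');a=cv2.resize(b[150:250,228:328],None,fx=4,fy=4,interpolation=cv2.INTER_CUBIC)
b=cv2.imread('pics/w13.png');c=cv2.resize(b[150:350,180:380],None,fx=2,fy=2,interpolation=cv2.INTER_CUBIC)
cv2.imwrite('pics/c17.png',np.hstack([a,c]))
```

```text
[ 0.55270248 -0.0625484   0.07697443] [-0.0798139   0.22478955 -0.94329721] 0.5722374283908227
```

View pics/c17.png

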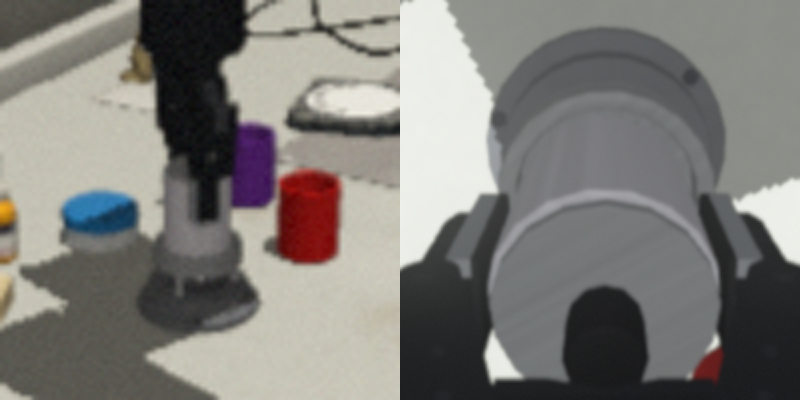

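send_rows:
  steps:
    - [[1, 0.0007, -0.0008, 0, 0], [1, 0.0007, -0.0008, -0.002, 0], [1, 0.0007, -0.0008, -0.004, 0], [1, 0.0007, -0.0008, -0.004, 0]]

```text
t: 14.9
tcp_pos: [0.5534, -0.0633, 0.0731]
tool_rot: [0.249, 0.662, -0.249, 0.661]
force: [0.2, 0.3, -1.9]
finger_gap: 0.573
```

send_rows:
  steps:
    - [[1, 0, 0, -0.001, 0], [1, 0, 0, -0.002, 0], [1, 0, 0, -0.002, 0]]

```text
t: 15.28
tcp_pos: [0.5536, -0.0634, 0.0716]
tool_rot: [0.249, 0.662, -0.249, 0.662]
force: [-0.4, 1.1, 2.5]
finger_gap: 0.572
```

send_rows:
  steps:
    - [[1, 0, 0, -0.002, 0], [1, 0, 0, -0.004, 0], [1, 0, 0, -0.006, 0], [1, 0, 0, -0.008, 0], [1, 0, 0, -0.008, 0]]

```text
t: 15.9
tcp_pos: [0.5536, -0.0634, 0.0635]
tool_rot: [0.249, 0.662, -0.249, 0.662]
force: [-2.3, 1.5, 6.3]
finger_gap: 0.569
```

send_rows:
  steps:
    - [[1, 0, 0, -0.002, 0], [1, 0, 0, -0.004, 0], [1, 0, 0, -0.006, 0], [1, 0, 0, -0.007, 0], [1, 0, 0, -0.007, 0]]

```text
t: 16.52
tcp_pos: [0.5537, -0.0633, 0.057]
tool_rot: [0.249, 0.662, -0.249, 0.662]
force: [-1.5, 1.6, 9.4]
finger_gap: 0.57
```

send_rows:
  steps:
    - [[1, 0, 0, -0.001, 0], [1, 0, 0, -0.002, 0], [1, 0, 0, -0.002, 0], [1, 0, 0, -0.002, 0]]

```text
t: 17.02
tcp_pos: [0.5537, -0.0633, 0.0566]
tool_rot: [0.249, 0.661, -0.249, 0.662]
force: [-5.5, 1.1, 19.5]
finger_gap: 0.574
```

Run:
```python
from h import *
s,im=snap('side','sd14.png');print(s['tcp_pos'],s['force'],s['finger_gap'])
snap('wrist','w14.png'); 
b=cv2.imread('pics/sd14.png');a=cv2.resize(b[150:250,228:328],None,fx=4,fy=4,interpolation=cv2.INTER_CUBIC)
b=cv2.imread('pics/w14.png');c=cv2.resize(b[150:350,180:380],None,fx=2,fy=2,interpolation=cv2.INTER_CUBIC)
cv2.imwrite('pics/c18.png',np.hstack([a,c]))
```

```text
[ 0.55368727 -0.0633167   0.0565969 ] [-5.53435362  1.10259566 19.53631233] 0.5739960222304055
```

View pics/c18.png

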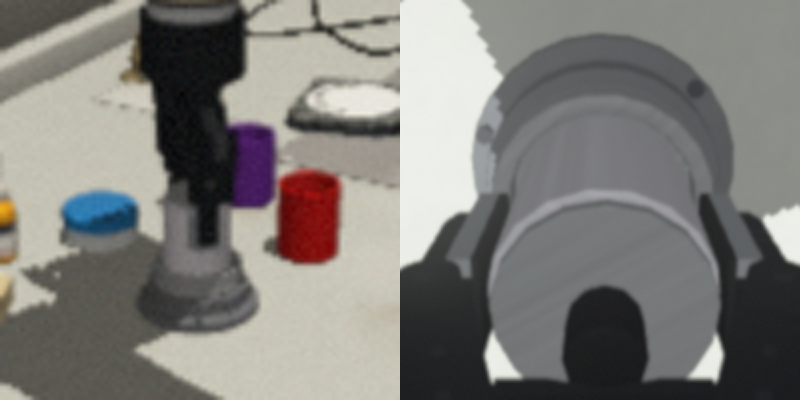

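```bash
python3 -c "
from station import manip
print(manip.sign_off())"
```

```text
the job is handed in; nothing more can be done
None
```

I put the cover on the bare aluminium flask where it stood on the bench and let go of it. I then set the covered flask into the cradle's ring and pushed it down. The job was handed in at about 17 s with the arm still holding it there.

- **Cover on the flask:** It came down to within 0.2 mm of the expected seated height. The wrist view after release showed it seated and apparently level, about 1 mm off-centre on the rim. I judged level by eye and did not measure the angle.
- **Ring pushed down:** The ring went down about 15.6 mm by the tool's height. The upward force then jumped from 9 N to 19.5 N within 0.4 mm, which means the ring reached the bottom of its travel.
- **Last pictures:** The wrist and side views showed the flask standing in the ring, with the cover still on it and unshifted in the grip.
- **Disagreements:** On entering the ring the flask was about 1.3 mm off and touched lightly, roughly 2 N, so I corrected it before going on. I also found a 1 to 2 mm difference between two ways of measuring from the wrist camera. It cancelled out because I measured both parts the same way.
- **Bystanders and look-alikes:** I never reached for the plaster model, the tin, the wax stick or the red and purple pots. Nothing looked moved in the pictures, but I did not measure them again at the end.

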